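# Bring the lidded cheese mould round to the index arm

### The job

On the cheese-draining turntable, bring the one mould that wears a knobbed lid round to the front, directly over the fixed index arm of the stand, where the empty place is. Push the turntable round gently with the fingertips by the upright posts on its rim, and leave it at rest there. Do not touch any of the moulds, grip or lift anything, or disturb the other things on the bench.

Things in the scene. Friction and masses are not known exactly. Their poses are not given: they have to be found in the camera images.
- stand: the turntable's fixed steel foot. Origin on the turning axis at bench height; z up; its -x axis is the FRONT. The index arm runs out along -x at bench level and ends in an upstand 34 mm wide, 12 mm thick, top 52 mm above the bench, outer face 205 mm from the axis. The disc on it is 330 mm across, 12 mm thick, top 60 mm above the bench
- index (a point): centre of the top of the index arm's upstand, 199 mm in front of the turning axis and 52 mm above the bench; fixed; marks the front, where the lidded mould must come
- hub (a point): centre of the disc's top face, on the turning axis, 60 mm above the bench
- turntable (a joint): angle of the disc in rad, positive anticlockwise seen from above; it turns freely either way without stops in use, needs about 2 N at a post and stays where it is left. At 0 the post whose point is listed stands exactly over the index arm
- post (a point): top centre of one of six equal upright steel posts near the rim of the disc, each 16 mm in diameter and 45 mm high above the disc's top, centred 150 mm from the axis, 60 degrees apart; they turn with the disc. Between the posts and the moulds the disc is clear for about 28 mm
- mould_lidded: the mould to bring to the front: slotted white mould, 68 mm across, 60 mm high, plus a fixed white lid (72 mm across, 6 mm) with a knob (22 mm across, 25 mm high), 91 mm in all; 0.3 kg. Loose on the disc, it rides round by friction, centre about 72 mm from the axis. Of five places 72 degrees apart, the front one starts empty. Origin: centre of its underside
- mould_a: open slotted white cheese mould, 68 mm in diameter, 60 mm high, about 0.3 kg, holding a set cheese, standing loose on the disc; no lid. Origin at the centre of its underside. Not to be touched
- mould_b: open slotted white cheese mould, 68 mm in diameter, 60 mm high, about 0.3 kg, holding a set cheese, standing loose on the disc; no lid. Origin at the centre of its underside. Not to be touched
- mould_c: open slotted white cheese mould, 68 mm in diameter, 60 mm high, about 0.3 kg, holding a set cheese, standing loose on the disc; no lid. Origin at the centre of its underside. Not to be touched
- cup: bystander: white plastic cup, 80 mm across, 75 mm high; not to be moved
- spatula: bystander: spatula lying on the bench; not to be moved
- bottle: bystander: small clear bottle, 52 mm across, 130 mm high; not to be moved
- brush: bystander: cleaning brush lying on the bench; not to be moved
- empty_mould: bystander: empty slotted white mould upside down on the bench, 90 mm across, 70 mm high (its z axis points up); not to be moved
- follower: bystander: spare round white mould lid with a knob, 72 mm across, 30 mm high, lying on the bench, not on the turntable; not to be moved

How it is judged:
At the end, for the whole second after the job is handed in: The lidded mould stands on the disc at the front: its centre within 12 mm to either side of the line from the turning axis along the index arm, and 55 to 90 mm from the axis. All four moulds stand upright on the disc within 95 mm of the axis, and the turntable and moulds are at rest (y of mould_lidded in the frame of stand between -0.012 and 0.012 m and x of mould_lidded in the frame of stand between -0.09 and -0.055 m and angle between each of mould_lidded, mould_a, mould_b, mould_c's own z axis and vertical below 0.1 rad and height (world z) of mould_lidded between 0.055 and 0.066 m and horizontal distance between each of mould_lidded, mould_a, mould_b, mould_c and hub below 0.095 m and linear speed of each of mould_lidded, mould_a, mould_b, mould_c below 0.02 m/s and height (world z) of mould_a between 0.055 and 0.066 m and height (world z) of mould_b between 0.055 and 0.066 m and height (world z) of mould_c between 0.055 and 0.066 m and velocity of joint turntable between -0.05 and 0.05 rad/s); the robot touches nothing.
It fails at once if the robot touches a mould on the turntable (contact force between any of the fingers, the arm and mould_lidded above 0.5 N or contact force between any of the fingers, the arm and mould_a above 0.5 N or contact force between any of the fingers, the arm and mould_b above 0.5 N or contact force between any of the fingers, the arm and mould_c above 0.5 N).
It fails at once if a mould on the turntable is lifted or tipped (height (world z) of any of mould_lidded, mould_a, mould_b, mould_c above 0.072 m or angle between any of mould_lidded, mould_a, mould_b, mould_c's own z axis and vertical above 0.3 rad).
It fails at once if the turntable is gripped or pushed harder than 25 N (contact force between the fingers and stand above 25 N).
It fails at once if a thing on the bench is moved more than 20 mm (distance of any of cup, spatula, bottle, brush, empty_mould, follower from where it was at the start of the episode above 0.02 m).
It also fails if it takes over 54 s, if anything falls off the work surface, if the arm or the gripper's body presses on something with over 40 N, if the wrist force passes 120 N, or if a joint passes its speed limit or range.

### The arm

A 6-joint arm with a two-finger parallel gripper is mounted at the origin on the work surface. World frame = base frame: x ahead of the robot, y to its left, z up, the work surface at z = 0. Lengths are in m, angles in rad, forces in N, time in s.
With the tool pointing down it reaches from about 0.375 to 0.975 m from the base axis. Payload 3.8 kg.
Tool frame: the origin (TCP) lies on the mounting face of the last link; the fingertips stand manip.tip_reach ahead of it and the grasp point (between the pads) lies 147 mm ahead of it (manip.tip_reach is the distance from the TCP to the fingertips, in m); y points along the fingers, z is the direction in which the jaws open and shut, and the axes are right-handed (so a half turn about y gives the same grasp; the last joint's range is limited). The gripper opens to 88 mm and grips with 3 to 60 N. Pads are 18 mm wide; open, the fingers measure 123 mm over their backs; the gripper's body (75 mm by 187 mm) begins 45 mm behind the grasp point.
Start: joints at [1.158, 0.264, 1.604, -0, 1.274, -0.037], TCP at [0.248, 0.628, 0.405] pointing down, gripper open.
Joint ranges: [-2.63, 2.63], [-0.94, 2.18], [0.31, 2.57], [-1.31, 4.45], [0, 2.66], [-2.55, 2.55]. Speed limits (rad/s): [2.57, 2.57, 3.14, 3.14, 3.14, 3.14].

### API

Orientations are given as a rotation vector (axis times angle).
In Python, from station import manip gives the robot as it stands. The module is installed in compiled form; this text tells all that it offers.
- The arm moves only by the tool move_arm, never from a script. Its argument "targets" is one flat list of numbers, 7 for each row, row after row: the turn, a rotation vector about the tool's x, y, z in degrees, then the shift along the tool's x, y, z in cm, then the opening, from 0 (shut) to 1 (fully open). In form: [wx, wy, wz, x, y, z, hand, wx, wy, wz, x, y, z, hand, ...]. A call has 1 to 8 rows; each row shifts and turns the pose as measured when the row begins, along the tool's axes as they then stand; what a row does not reach is not made up. A row lasts 1/10 s, in which the tool goes at most 50 mm and 8.59 degrees, less where a joint would pass 70% of its speed; a pose out of reach is approached as far as the arm can. A call is refused whole if a number of a shift passes 5 or a number of a turn 8.59, either way. A call with a gripper value outside its range is refused whole. The fingers move at their own pace and stop on an object; "newtons" is the grip in N (left out, the last holds). Time passes only in rows, so rows that do not move let the fingers close. It gives the time, the measured TCP pose, the force and the opening at its end, in the units of the state.
- manip.get_obs(): the state, without advancing time (a new reading comes with each control period).
- manip.grab_frame(name): name is "side" or "top" or "wrist"; returns (picture, depth): 480x640x3 uint8, blue, green, red; 480x640 float32, m along the optical axis (not along the pixel's ray), 0 where there is no reading.
- manip.camera_params(name): a dict with "vfov" (degrees; the focal length in pixels is half the picture's height over the tangent of half this angle, whatever the lens; pixels are square), "cx", "cy" (the principal point, pixels), "T" (4x4, takes a point from camera to world coordinates); the wrist camera has in their place "mount" (4x4, takes a point from camera to tool coordinates, whose origin is the TCP and whose axes are the tool frame's). Camera axes: x right, y up, looking along -z (the intrinsics and any distortion apply to the point x, -y, -z); pixel columns grow to the right and rows downward; lengths in m; the calibration is good to about 2 mm. The wrist camera is an equidistant fisheye: a pixel r from the principal point sees the ray r / f radians off the axis. A picture is of the moment at which its call begins: read the wrist's pose just before it. camera_params takes no time and is no camera call.
- manip.sign_off(): hands the job in, once; it reports no verdict.
The state is a dict: "t": time; "q": joint angles; "joint_velocities": joint speeds; "tau": joint torques, N m; "position": TCP position; "tool_rot": TCP orientation; "contact_force": force on the tool from outside, world axes, zero at the start; "wrist_torque": the same for the moment, N m; "opening": finger opening in m.
Only numpy, scipy, OpenCV 4.12 (cv2) and the standard library are available. Lean on these libraries where they do the work, as an engineer would, in place of code of your own. Each camera call takes 0.05 s, during which the arm holds its last target. There are 200 camera calls.

## Working session

There is one attempt and no reset: what is moved stays moved. The work goes in short steps, Python scripts to look and compute and a tool call to move; the robot and the scene stay as the last step left them, time stands still between calls to the robot, and variables do not carry over. Pictures are saved under pics/ and viewed, about 8 in all and at most 12, crops included, and the job is handed in when it is done.

Besides the shell and the picture viewer there is one more tool, called after "Request:" as name(argument=value, ...), one argument or row to a line, values as JSON. move_arm: Moves the arm, as the interface text tells. Its arguments: {"type":"object","properties":{"targets":{"type":"array","items":{"type":"number"}},"newtons":{"type":"number"}},"required":["targets"]}

```bash
mkdir -p pics; cat > h.py <<'E'
import numpy as np,cv2
from station import manip
def grab(n,tag):
    im,d=manip.grab_frame(n); np.savez('%s.npz'%tag,im=im,d=d); cv2.imwrite('pics/%s.png'%tag,im); return im,d
def cast(n,u,v,z):
    p=manip.camera_params(n);f=240/np.tan(np.radians(p['vfov'])/2)
    T=np.array(p['T']);r=T[:3,:3]@np.array([(u-p['cx'])/f,-(v-p['cy'])/f,-1]);o=T[:3,3]
    return o+r*(z-o[2])/r[2]
def cloud(n,d):
    p=manip.camera_params(n);f=240/np.tan(np.radians(p['vfov'])/2)
    v,u=np.mgrid[0:480,0:640];T=np.array(p['T'])
    P=np.stack([(u-p['cx'])/f*d,-(v-p['cy'])/f*d,-d],-1)
    return P@T[:3,:3].T+T[:3,3]
E
python3 - <<'E'
from h import *
np.set_printoptions(precision=4,suppress=True)
print(manip.tip_reach,manip.get_obs())
for n in('top','side'):
    grab(n,n+'0');print(manip.camera_params(n))
print(manip.camera_params('wrist'))
E
```

```text
0.166 {'t': 0.0, 'q': array([ 1.1581,  0.2647,  1.6054,  0.    ,  1.2737, -0.0369]), 'joint_velocities': array([-0.0003,  0.0009, -0.0003,  0.0002,  0.0017, -0.002 ]), 'tau': array([ -0.0003, -50.2132, -35.686 ,   0.0726,   0.0298,  -0.0002]), 'position': array([0.2476, 0.6276, 0.4034]), 'tool_rot': array([-1.5527,  0.2953, -0.2945]), 'contact_force': array([0.8359, 0.0715, 0.2778]), 'wrist_torque': array([0.0519, 0.0332, 0.0234]), 'opening': 0.08836108764001362}
{'vfov': 45.47384254003741, 'cx': 315.20918464803236, 'cy': 238.98315377530807, 'T': array([[-0.0038,  0.9975, -0.0703,  0.4464],
       [-1.    , -0.0037,  0.0007,  0.0186],
       [ 0.0004,  0.0703,  0.9975,  1.4352],
       [ 0.    ,  0.    ,  0.    ,  1.    ]])}
{'vfov': 48.80422728730632, 'cx': 329.69433743543726, 'cy': 244.99133727726158, 'T': array([[ 0.7814,  0.3121, -0.5404, -0.0416],
       [-0.6238,  0.4152, -0.6622, -0.751 ],
       [ 0.0177,  0.8545,  0.5191,  0.6874],
       [ 0.    ,  0.    ,  0.    ,  1.    ]])}
{'vfov': 65.70646984690485, 'cx': 323.07509493016613, 'cy': 239.2079567092856, 'mount': array([[-0.0008, -0.9619, -0.2734, -0.0701],
       [ 0.0014,  0.2734, -0.9619,  0.0194],
       [ 1.    , -0.0011,  0.0011, -0.0005],
       [ 0.    ,  0.    ,  0.    ,  1.    ]])}
```

View pics/top0.png

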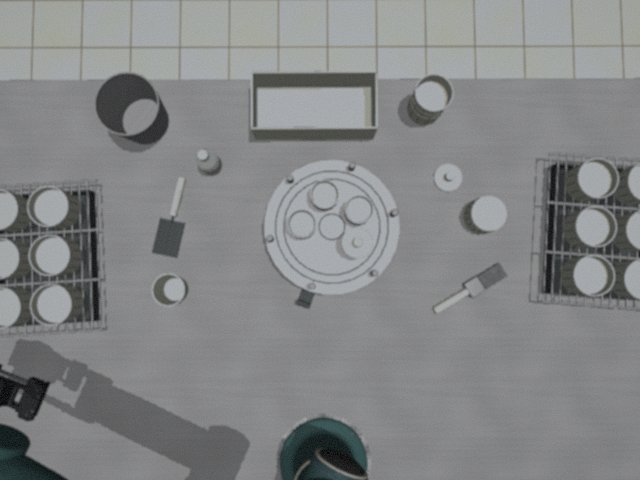

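View pics/side0.png

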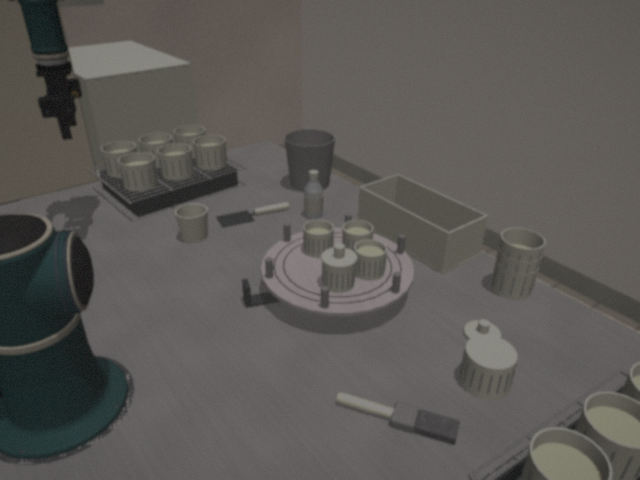

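Top view: disc centred at about (332,227). The posts are at (351,167), (290,180), (268,239), (311,286), (373,272) and (394,212). The index arm is at (305,298), and the lidded mould's knob is at about (357,242). The side view confirms the lid.

```bash
python3 - <<'E'
from h import *
np.set_printoptions(precision=4,suppress=True)
z=np.load('top0.npz');im,d=z['im'],z['d'];C=cloud('top',d)
b=C[150:310,250:420].reshape(-1,3)
m=(b[:,2]>.052)&(b[:,2]<.072); (cx,cy),r=cv2.minEnclosingCircle(b[m][:,:2].astype(np.float32));print('disc',cx,cy,r)
pp=np.array([cast('top',u,v,.105)[:2] for u,v in[(351,167),(290,180),(268,239),(311,286),(373,272),(394,212)]])
c=pp.mean(0);print('posts',c);
# refined rows: post pixels by depth
k=(C[...,2]>.08)
rr=np.hypot(C[...,0]-c[0],C[...,1]-c[1])
n,l,s,ce=cv2.connectedComponentsWithStats((k&(rr<.175)).astype(np.uint8))
for i in range(1,n):
    q=C[l==i];print(s[i,4],q.mean(0),q[:,2].max(),np.hypot(*(q.mean(0)[:2]-c)),np.degrees(np.arctan2(*(q.mean(0)[:2]-c)[::-1])))
for p in pp: print(p,np.hypot(*(p-c)),np.degrees(np.arctan2(*(p-c)[::-1])))
g=im.mean(2);k=(g<95)&(C[...,2]<.07);k[:285]=0;k[312:]=0;k[:,:290]=0;k[:,320:]=0
q=C[k];print('idx',len(q),q.mean(0),q[q[:,2]>.04].mean(0))
q=q[q[:,2]>.04].mean(0);print(np.hypot(*(q[:2]-c)),np.degrees(np.arctan2(*(q[:2]-c)[::-1])))
kn=cast('top',357,242,.151);print('knob',kn,np.hypot(*(kn[:2]-c)))
cv2.imwrite('pics/crop.png',cv2.resize(im[150:320,240:420],None,fx=4,fy=4,interpolation=cv2.INTER_CUBIC)[:600])
E
```

```text
disc 0.5565503835678101 -0.014084801077842712 0.18457606434822083
posts [ 0.5709 -0.0197]
1 [0.4464 0.0186 1.4352] 1.4352237195247124 0.1302201501204454 162.9128107745721
1 [0.4464 0.0186 1.4352] 1.4352237195247124 0.1302201501204454 162.9128107745721
1 [0.4464 0.0186 1.4352] 1.4352237195247124 0.1302201501204454 162.9128107745721
1 [0.4464 0.0186 1.4352] 1.4352237195247124 0.1302201501204454 162.9128107745721
1 [0.4464 0.0186 1.4352] 1.4352237195247124 0.1302201501204454 162.9128107745721
1 [0.4464 0.0186 1.4352] 1.4352237195247124 0.1302201501204454 162.9128107745721
1 [0.4464 0.0186 1.4352] 1.4352237195247124 0.1302201501204454 162.9128107745721
1 [0.4464 0.0186 1.4352] 1.4352237195247124 0.1302201501204454 162.9128107745721
1 [0.4464 0.0186 1.4352] 1.4352237195247124 0.1302201501204454 162.9128107745721
1 [0.4464 0.0186 1.4352] 1.4352237195247124 0.1302201501204454 162.9128107745721
1 [0.4464 0.0186 1.4352] 1.4352237195247124 0.1302201501204454 162.9128107745721
1 [0.4464 0.0186 1.4352] 1.4352237195247124 0.1302201501204454 162.9128107745721
1 [0.4464 0.0186 1.4352] 1.43522371952
[... 28230 characters left out ...]
.4352] 1.4352237195247124 0.1302201501204454 162.9128107745721
1 [0.4464 0.0186 1.4352] 1.4352237195247124 0.1302201501204454 162.9128107745721
1 [0.4464 0.0186 1.4352] 1.4352237195247124 0.1302201501204454 162.9128107745721
[ 0.7093 -0.0671] 0.1463201808505383 -18.890489614056445
[0.679  0.0762] 0.14456381556523037 41.58626794966551
[0.5405 0.1276] 0.1503763903430817 101.66537428601902
[0.431  0.0278] 0.14770484508520138 161.23890744735002
[ 0.4628 -0.1161] 0.1447841242687368 -138.26226588456302
[ 0.6026 -0.1667] 0.1503576671529234 -77.81590383842168
idx 213 [0.3994 0.044  0.0214] [0.3891 0.0477 0.0506]
0.19389409178963182 159.67054034946375
knob [ 0.5297 -0.0762  0.151 ] 0.0699084862170963
```

View pics/crop.png

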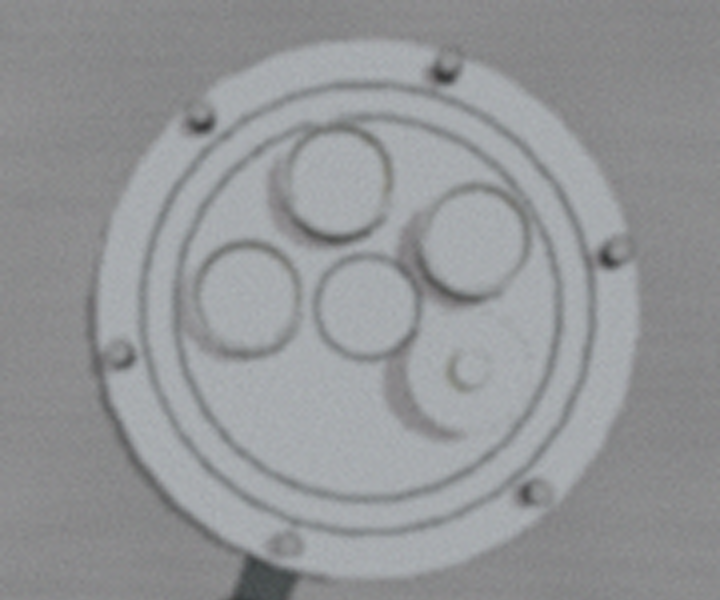

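The crop shows the disc centre at (331.7,227), the knob at (357.5,242.5), and the index below the front post. In world terms, the centre is (0.570,-0.020), the index direction is about 160° and the lid is at about 234°. The disc therefore has to turn about 74° clockwise. I'll push the post at 101.7° from behind, with the jaw shut and its axis tangential.

```bash
cat >> h.py <<'E'
from scipy.spatial.transform import Rotation as Ro
c=np.array([.5705,-.0197])
def goal(th,rho,ztip,s):
    t=np.radians(th);tz=s*np.array([np.sin(t),-np.cos(t),0]);ty=np.array([0,0,-1.]);tx=np.cross(ty,tz)
    return np.r_[c+rho*np.array([np.cos(t),np.sin(t)]),ztip+manip.tip_reach],Ro.from_matrix(np.c_[tx,ty,tz])
def delta(th,rho,ztip,s):
    o=manip.get_obs();R=Ro.from_rotvec(o['tool_rot']);p,G=goal(th,rho,ztip,s)
    print('t',o['t'],'pos',o['position'],'F',o['contact_force'],'open',o['opening'])
    v=o['position'][:2]-c;print('now th,rho,tip',np.degrees(np.arctan2(v[1],v[0])),np.hypot(*v),o['position'][2]-manip.tip_reach)
    print('turn deg',np.degrees((R.inv()*G).as_rotvec()),'shift cm (tool now)',R.inv().apply(p-o['position'])*100)
E
python3 - <<'E'
from h import *
np.set_printoptions(precision=3,suppress=True)
o=manip.get_obs();print(Ro.from_rotvec(o['tool_rot']).as_matrix())
for s in(1,-1):
    delta(122,.152,.16,s);delta(37,.152,.16,s)
E
```

```text
[[ 0.93  -0.001  0.367]
 [-0.367 -0.002  0.93 ]
 [-0.    -1.    -0.002]]
t 0.1 pos [0.248 0.628 0.404] F [-0.524  0.308  1.347] open 0.08820663023005705
now th,rho,tip 116.50899590109577 0.7233676671646391 0.2375164177910911
turn deg [ 0.111 36.468  0.034] shift cm (tool now) [ 41.568   7.828 -39.314]
t 0.1 pos [0.248 0.628 0.404] F [-0.524  0.308  1.347] open 0.08820663023005705
now th,rho,tip 116.50899590109577 0.7233676671646391 0.2375164177910911
turn deg [  0.071 121.468   0.119] shift cm (tool now) [ 61.726   7.819 -35.384]
t 0.1 pos [0.248 0.628 0.404] F [-0.524  0.308  1.347] open 0.08820663023005705
now th,rho,tip 116.50899590109577 0.7233676671646391 0.2375164177910911
turn deg [   0.043 -143.532   -0.144] shift cm (tool now) [ 41.568   7.828 -39.314]
t 0.1 pos [0.248 0.628 0.404] F [-0.524  0.308  1.347] open 0.08820663023005705
now th,rho,tip 116.50899590109577 0.7233676671646391 0.2375164177910911
turn deg [  0.103 -58.532  -0.061] shift cm (tool now) [ 61.726   7.819 -35.384]
```

Request:
move_arm(
  targets=[0,7.3,0,0,0,0,0,0,7.3,0,0,0,0,0,0,7.3,0,0,0,0,0,0,7.3,0,0,0,0,0,0,7.3,0,0,0,0,0,0,0,0,4.7,0.3,-0.6,0,0,0,0,4.7,0.3,-0.6,0,0,0,0,4.7,0.3,-0.6,0],
)

```text
t: 0.9
position: [0.3021, 0.497, 0.3884]
tool_rot: [-1.427, 0.806, -0.805]
contact_force: [0.5, -0.9, 0.5]
opening: 0.0261
```

Request:
move_arm(
  targets=[0,0,0,4.7,0.3,-0.6,0,0,0,0,4.7,0.3,-0.6,0,0,0,0,4.7,0.3,-0.6,0,0,0,0,4.7,0.3,-0.6,0,0,0,0,4.7,0.3,-0.6,0,0,0,0,4.7,0.3,-0.6,0,0,0,0,4,0.3,-0.6,0,0,0,0,0,0,0,0],
)

```text
t: 1.7
position: [0.4332, 0.1818, 0.3651]
tool_rot: [-1.432, 0.807, -0.808]
contact_force: [-0.1, -0.2, -0.9]
opening: 0.0003
```

```bash
python3 - <<'E'
from h import *
np.set_printoptions(precision=3,suppress=True)
delta(122,.152,.19,1)
E
```

```text
t 1.7 pos [0.433 0.182 0.365] F [-0.124 -0.18  -0.868] open 0.00031316702729735377
now th,rho,tip 124.27488738639309 0.24380475429985488 0.19907351161175132
turn deg [ 0.766 -1.277  0.436] shift cm (tool now) [9.13  0.963 1.184]
```

Request:
move_arm(
  targets=[0.4,-0.6,0.2,4,0.5,0.6,0,0.4,-0.6,0.2,4,0.4,0.6,0,0,0,0,1.2,0,0,0,0,0,0,0,0,0,0],
)

```text
t: 2.1
position: [0.4916, 0.1077, 0.3552]
tool_rot: [-1.421, 0.792, -0.789]
contact_force: [-0.3, 0.4, -0.4]
opening: 0.0005
```

```bash
python3 - <<'E'
from h import *
np.set_printoptions(precision=3,suppress=True)
delta(122,.152,.076,1)
im,_=grab('wrist','w1')
E
```

```text
t 2.1 pos [0.492 0.108 0.355] F [-0.294  0.391 -0.392] open 0.0005016268543968143
now th,rho,tip 121.77205793054885 0.14982910514113018 0.18918221315927516
turn deg [-0.023 -0.132 -0.153] shift cm (tool now) [-0.187 11.319 -0.065]
```

View pics/w1.png

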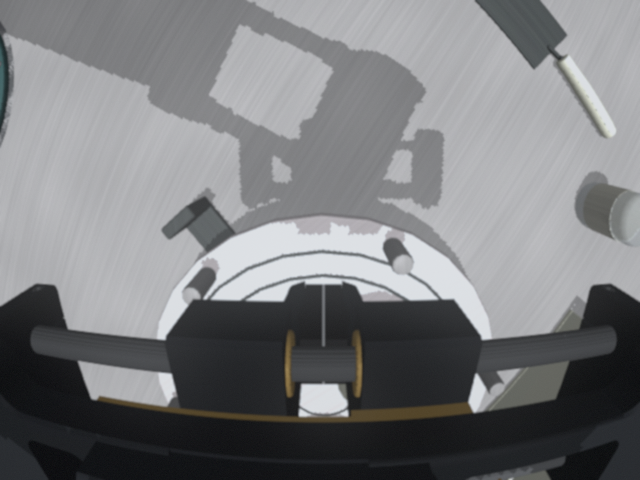

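The shut fingertips (325,290) hang between the posts at (200,280) and (400,255), with clear space below, so I'm descending.

Request:
move_arm(
  targets=[0,0,0,-0.2,3,0,0,0,0,0,0,3,0,0,0,0,0,0,2.5,0,0,0,0,0,0,1.8,0,0,0,0,0,0,1,0,0,0,0,0,0,0,0,0],
)

```text
t: 2.75
position: [0.4862, 0.1193, 0.2407]
tool_rot: [-1.419, 0.787, -0.781]
contact_force: [-1.2, 0.8, 0.8]
opening: 0.0009
```

```bash
python3 - <<'E'
from h import *
np.set_printoptions(precision=3,suppress=True)
delta(122,.152,.076,1)
E
```

```text
t 2.75 pos [0.486 0.119 0.241] F [-1.171  0.772  0.823] open 0.0009293275489166367
now th,rho,tip 121.24360395862125 0.1625323786692397 0.07473091099990486
turn deg [-0.187  0.302 -0.328] shift cm (tool now) [ 1.05  -0.134 -0.22 ]
```

Request:
move_arm(
  targets=[0,3,0,0.5,0,0.8,0,0,3,0,0.5,0,0.8,0,0,3,0,0.1,0,0.8,0,0,3,0,0,0,0.8,0,0,3,0,0,0,0.8,0,0,3,0,0,0,0.8,0,0,3,0,0,0,0.8,0,0,3,0,0,0,0.8,0],
)

```text
t: 3.55
position: [0.5495, 0.1396, 0.2476]
tool_rot: [-1.265, 1.116, -1.103]
contact_force: [-1.0, 0.3, 0.1]
opening: 0.0003
```

```bash
python3 - <<'E'
from h import *
np.set_printoptions(precision=3,suppress=True)
delta(100,.152,.076,1)
E
```

```text
t 3.55 pos [0.55  0.14  0.248] F [-1.038  0.309  0.135] open 0.0003414612677729537
now th,rho,tip 97.50196203364095 0.16068188770079447 0.08156499662556563
turn deg [ 0.091 -2.342 -0.473] shift cm (tool now) [ 0.885  0.55  -0.664]
```

Request:
move_arm(
  targets=[0,3,0,0.3,0.2,0.8,0,0,3,0,0.3,0.2,0.8,0,0,3,0,0.2,0.2,0.8,0,0,3,0,0.1,0.1,0.8,0,0,3,0,0.1,0.1,0.8,0,0,3,0,0.1,0.1,0.8,0],
)

```text
t: 4.15
position: [0.5981, 0.1362, 0.2462]
tool_rot: [-1.104, 1.358, -1.335]
contact_force: [-2.2, 0.7, -0.1]
opening: 0.0002
```

```bash
python3 - <<'E'
from h import *
np.set_printoptions(precision=3,suppress=True)
delta(79,.152,.076,1)
im,_=grab('top','top1')
cv2.imwrite('pics/crop1.png',cv2.resize(im[130:320,240:420],None,fx=3,fy=3,interpolation=cv2.INTER_CUBIC))
E
```

```text
t 4.15 pos [0.598 0.136 0.246] F [-2.154  0.675 -0.106] open 0.00016779708357245757
now th,rho,tip 79.96241460558642 0.15834505664423246 0.08024517490827646
turn deg [ 0.269  0.07  -0.849] shift cm (tool now) [0.639 0.414 0.267]
```

View pics/crop1.png

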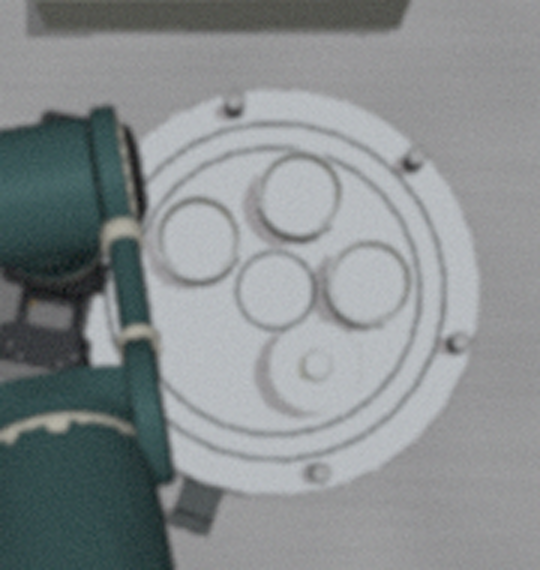

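The push works: the knob is now at crop (317,366), and the disc has turned roughly 30° clockwise with all the moulds riding along. I'm continuing.

Request:
move_arm(
  targets=[0,3,-0.2,0.2,0.2,0.8,0,0,3,-0.2,0.2,0.2,0.8,0,0,3,-0.2,0.2,0.1,0.8,0,0,3,-0.1,0.15,0.1,0.8,0,0,3,-0.1,0.1,0.1,0.8,0,0,3,0,0.1,0.1,0.8,0,0,3,0,0.1,0.1,0.7,0,0,2,0,0.1,0,0.5,0],
)

```text
t: 5.0
position: [0.6511, 0.1129, 0.2462]
tool_rot: [-0.859, 1.643, -1.624]
contact_force: [-1.6, 1.1, -1.5]
opening: 0.0004
```

```bash
python3 - <<'E'
from h import *
np.set_printoptions(precision=3,suppress=True)
delta(37.4,.152,.076,1)
im,_=grab('top','top2')
cv2.imwrite('pics/crop2.png',cv2.resize(im[130:320,240:420],None,fx=3,fy=3,interpolation=cv2.INTER_CUBIC))
E
```

```text
t 5.0 pos [0.651 0.113 0.246] F [-1.561  1.136 -1.493] open 0.0003988477275405714
now th,rho,tip 58.69856742453775 0.15513866067867396 0.08024721268406046
turn deg [ 0.467 18.288 -0.45 ] shift cm (tool now) [1.064 0.377 5.587]
```

View pics/crop2.png

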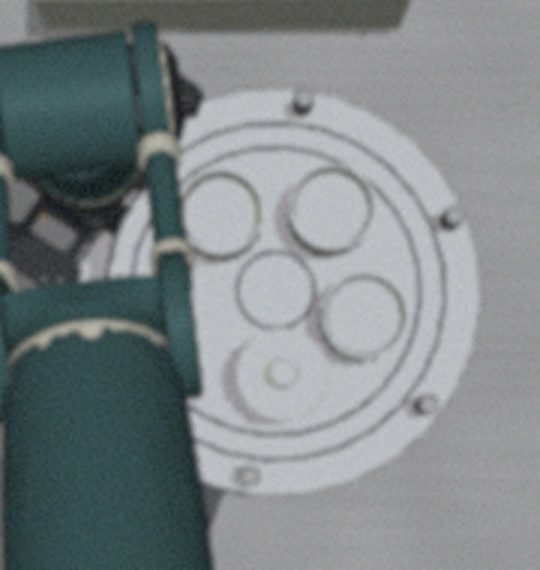

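The knob is at crop (283,373), about 20° short. Continuing more slowly.

Request:
move_arm(
  targets=[0,2.2,0,0.1,0.1,0.65,0,0,2.2,0,0.1,0.1,0.65,0,0,2.2,0,0.1,0.1,0.65,0,0,2.2,0,0.1,0.1,0.65,0,0,2,0,0.1,0.1,0.6,0,0,2,0,0.1,0,0.5,0,0,1,0,0,0,0.3,0],
)

```text
t: 5.75
position: [0.6785, 0.0881, 0.2475]
tool_rot: [-0.674, 1.806, -1.779]
contact_force: [-1.2, 0.8, -1.1]
opening: 0.0005
```

```bash
python3 - <<'E'
from h import *
np.set_printoptions(precision=3,suppress=True)
delta(37.4,.152,.076,1)
im,_=grab('top','top3')
ang=lambda u,v,z:(lambda w:(np.degrees(np.arctan2(w[1],w[0]))%360,np.hypot(*w)))(cast('top',u,v,z)[:2]-c)
print('knob prev',ang(334.3,254.3,.151),'post prev',ang(322.3,288.7,.105))
cv2.imwrite('pics/crop3.png',cv2.resize(im[200:320,260:420],None,fx=5,fy=5,interpolation=cv2.INTER_CUBIC))
E
```

```text
t 5.75 pos [0.678 0.088 0.247] F [-1.19   0.8   -1.089] open 0.0005130739058731434
now th,rho,tip 44.944542493209234 0.15256631029303624 0.08145574815303439
turn deg [ 0.564  4.442 -0.875] shift cm (tool now) [0.088 0.526 2.008]
knob prev (np.float64(184.46874139054606), np.float64(0.06845523559083477)) post prev (np.float64(171.6639563961383), np.float64(0.1473586327934886))
```

View pics/crop3.png

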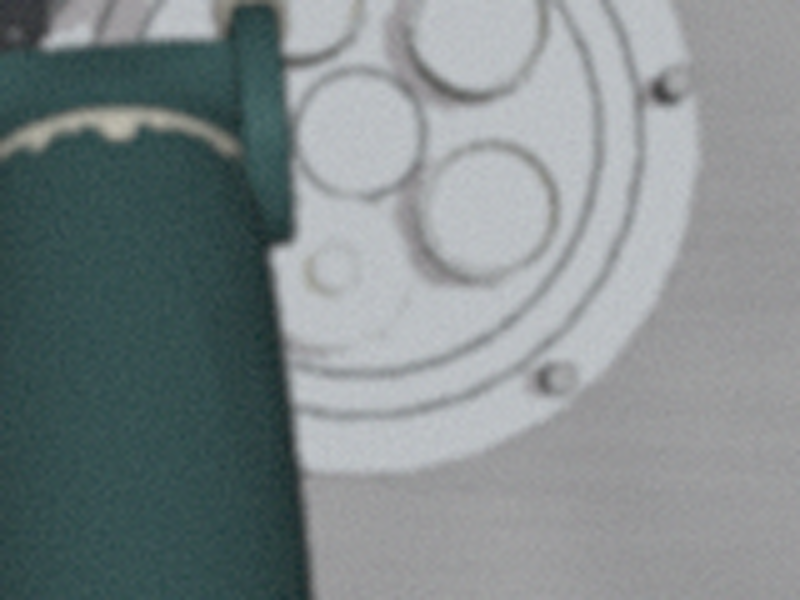

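The knob is at crop (333,268), which puts it at about 171°. That leaves about 10.5° to go.

Request:
move_arm(
  targets=[0,1.2,0,0.1,0.1,0.5,0,0,1.2,0,0.1,0.1,0.5,0,0,1.2,0,0.1,0.1,0.5,0,0,1.2,0,0.1,0.1,0.45,0,0,1,0,0.1,0,0.4,0,0,1,0,0.05,0,0.3,0,0,0,0,0,0,0.2,0],
)

```text
t: 6.5
position: [0.6939, 0.0601, 0.2438]
tool_rot: [-0.568, 1.888, -1.86]
contact_force: [0.3, 2.1, 1.1]
opening: 0.0007
```

```bash
python3 - <<'E'
from h import *
np.set_printoptions(precision=3,suppress=True)
delta(34.4,.152,.076,1)
E
```

```text
t 6.5 pos [0.694 0.06  0.244] F [0.335 2.129 1.117] open 0.000685341505837649
now th,rho,tip 32.88570058921168 0.146954499692801 0.0777968049724802
turn deg [ 0.579  0.043 -0.943] shift cm (tool now) [-0.507  0.192 -0.386]
```

Request:
move_arm(
  targets=[0,0,0,-0.2,0,-0.8,0,0,0,0,-0.2,0,-0.8,0,0,0,0,0,-2,0,0,0,0,0,0,-4,0,0,0,0,0,0,-4,0,0,0,0,0,0,-4,0,0,0,0,0,-4,-1,0,0,0,0,0,-4,0,-3,0],
)

```text
t: 7.3
position: [0.7324, 0.1427, 0.3967]
tool_rot: [-0.577, 1.892, -1.869]
contact_force: [1.0, 0.4, -0.3]
opening: 0.0008
```

Request:
move_arm(
  targets=[0,0,0,-5,0,0,0,0,0,0,-5,0,0,0,0,0,0,-5,0,-2,0,0,0,0,-3,0,-4,0,0,0,0,-3,0,-4,0,0,0,0,-3,0,-4,0,0,0,0,0,0,0,0],
)

```text
t: 8.0
position: [0.8478, 0.4043, 0.3966]
tool_rot: [-0.582, 1.888, -1.866]
contact_force: [-1.0, -0.0, 0.2]
opening: 0.0004
```

```bash
python3 - <<'E'
from h import *
print(manip.get_obs()['position'])
im,_=grab('top','top4')
cv2.imwrite('pics/crop4.png',cv2.resize(im[150:320,240:420],None,fx=3.5,fy=3.5,interpolation=cv2.INTER_CUBIC))
E
```

```text
[0.84780499 0.40430456 0.39659316]
```

View pics/crop4.png

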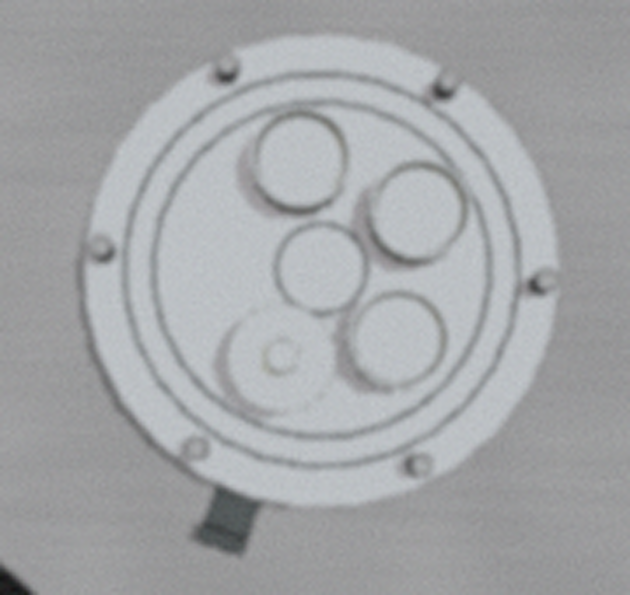

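The knob is at crop (283,356). The upstand's top face spans about (193..248, 525..556), centred at (221,540). All four moulds are upright and the arm is clear.

```bash
python3 - <<'E'
from h import *
f=lambda u,v,z:cast('top',240+u/3.5,150+v/3.5,z)[:2]
h=f(322,268,.06); k=f(283,356,.151); l=f(278,361,.126);i=f(221,540,.052)
for cc in(c,h):
    e=(i-cc)/np.hypot(*(i-cc))
    print('centre',cc,'idx r',np.hypot(*(i-cc)),np.degrees(np.arctan2(*(i-cc)[::-1])))
    for q in(k,l): print('along',(q-cc)@e,'side',e[0]*(q-cc)[1]-e[1]*(q-cc)[0])
E
```

```text
centre [ 0.5705 -0.0197] idx r 0.19558284159960865 160.00476713271374
along 0.06705131524348029 side -0.0019954461941836046
along 0.07001689514583383 side -0.004131075261329786
centre [ 0.5731215  -0.02298557] idx r 0.19918184400735278 159.3744678682487
along 0.07068004591426291 side -0.0034092462206131748
along 0.07366893952374362 side -0.005512122978982098
```

```bash
python3 - <<'E'
from h import *
im,_=manip.grab_frame('top');a=np.load('top4.npz')['im'];z=np.load('top0.npz')['im']
print('change on turntable',np.abs(im[150:310,260:405].astype(int)-a[150:310,260:405]).mean(), 'bench right vs start',np.abs(im[150:320,430:515].astype(int)-z[150:320,430:515]).mean())
print(manip.get_obs()['joint_velocities']);manip.sign_off()
E
```

```text
change on turntable 2.2808620689655172 bench right vs start 17.060553633217992
[-0.05186381 -0.03123845  0.01929474 -0.01581153  0.00062166 -0.00623143]
the job is handed in; nothing more can be done
```

```bash
python3 - <<'E'
from h import *
a=np.load('top4.npz')['im'];z=np.load('top0.npz')['im']
print(z[330:400,450:600].mean(),a[330:400,450:600].mean())
p=lambda x:x[150:320,430:515].astype(np.float32).mean(2)
print(cv2.phaseCorrelate(p(z),p(a)))
E
```

```text
134.84314285714285 151.45514285714285
((-0.004298212328336604, 0.01123769170683886), 1.0242387013376495)
```

The lidded mould is now at the front, over the index arm, and the job is handed in with no verdict reported. I turned the disc about 75° clockwise by pushing one post with the shut fingertips, then lifted the arm clear.

**Position:** the last top view puts the lidded mould 67–74 mm from the axis (allowed 55–90 mm). It is 2–5.5 mm to one side of the index line (allowed 12 mm). The spread depends on which estimate of the disc centre and which point on the lid I use.

**Moulds and forces:** all four moulds look upright and in place on the disc. Two top pictures taken just before hand-in showed the turntable still. The wrist force read 3 N or less whenever I checked it, and I saw no contact with the moulds.

**Bench check that disagreed:** comparing start and end pictures of the right side of the bench gave a large difference (17 grey levels). After hand-in I traced this to the picture being about 17 levels brighter overall, with an image shift of about 0.01 pixel. The things on that side did not move. I did not compare the left side with cup, bottle and spatula; the arm passed well above that side.

**Arm at hand-in:** the arm joints were still settling at up to 0.05 rad/s, in free space and touching nothing.

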